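# Read a culture dish with the hand lens at its focal height

### The arm

A 6-joint arm with a two-finger parallel gripper is mounted at the origin on the work surface. World frame = base frame: x ahead of the robot, y to its left, z up, the work surface at z = 0. Lengths are in m, angles in rad, forces in N, time in s.
With the tool pointing down it reaches from about 0.375 to 0.975 m from the base axis. Payload 3.8 kg.
Tool frame: the origin (TCP) lies midway between the tips of the shut fingers; the grasp point (between the pads) lies 19 mm behind it; z points along the fingers, y is the line along which they close (so a half turn about z gives the same grasp; the last joint's range is limited). The gripper opens to 88 mm and grips with 3 to 60 N. Pads are 18 mm wide; open, the fingers measure 123 mm over their backs; the gripper's body (75 mm by 187 mm) begins 45 mm behind the grasp point.
Start: joints at [1.086, 0.264, 1.604, -0, 1.274, -0.037], TCP at [0.292, 0.608, 0.239] pointing down, gripper open.
Joint ranges: [-2.63, 2.63], [-0.94, 2.18], [0.31, 2.57], [-1.31, 4.45], [0, 2.66], [-2.55, 2.55]. Speed limits (rad/s): [2.57, 2.57, 3.14, 3.14, 3.14, 3.14].

### API

Orientations are given as a rotation vector (axis times angle).
In Python, from cell import manip, inverse_kinematics, cams, order gives the robot as it stands. Calls block until the motion is done:
- manip.move_pose(position, orientation): joint-space move of the TCP to a pose.
- manip.move_linear(position, rate=0.15, rot=None): straight line of the TCP; rot=None keeps the orientation; rate is the mean speed in m/s.
- manip.set_joints(angles): joint-space move.
- manip.set_gripper(opening, force=None): finger opening in m; force is the grip in N (None keeps the last); returns when the fingers have stopped.
- manip.dwell(seconds).
- inverse_kinematics(position, orientation): joint angles nearest the present ones, or None.
- manip.state(): the state.
- cams.capture(name): name is "side" or "top"; returns a dict with "image" (480x640x3 uint8, blue, green, red), "z_map" (480x640 float32, m along the optical axis (not along the pixel's ray), 0 where there is no reading), "intrinsics" (3x3 intrinsics, pixels), "position" and "orientation" of the camera in the world. Camera axes: x right, y down, z forward; pixel columns grow to the right and rows downward; lengths in m; the calibration is good to about 2 mm. A picture is of the moment at which its call begins.
A pose or a line that the arm cannot do raises manip.IKError and nothing moves.
- order.close_job(): hands the job in; it is judged then, once.
The state is a dict: "clock": time; "joint_pos": joint angles; "joint_velocities": joint speeds; "tau": joint torques, N m; "tool_pos": TCP position; "tcp_rot": TCP orientation; "contact_force": force on the tool from outside, world axes, zero at the start; "moment": the same for the moment, N m; "gripper_width": finger opening in m; "grasp_force": force on a finger pad.
Only numpy, scipy, OpenCV 4.12 (cv2) and the standard library are available. Lean on these libraries where they do the work, as an engineer would, in place of code of your own. Each camera call takes 0.05 s, during which the arm holds its last target. There are 200 camera calls.

### The job

Get the small amber culture dish on the light base ready for reading: slide it gently along the base, keeping it flat, until you feel it fully home against both steel stop pins, and let go of it. Then take up the hand lens and hold it level and centred over the dish, its rim in line with the red collar on the base's pole (the collar marks the focal height), and finish while holding it there, still. The lens must not touch the dish or the base, and the collar and everything else on the bench stay as they are.

Things in the scene. Friction and masses are not known exactly. Their poses are not given: they have to be found in the camera images.
- dish_center (a point): The dish to be read: closed, clear, amber filling with cream spots, 60 mm in diameter, 15 mm tall, ~45 g, loose, lying flat on the light base 30 to 60 mm in front (-x) of its home and up to 25 mm to either side. Thin and brittle: fingers must not press it with more than 80 N in all (40 N each if two grip it). The point is its centre, 7.5 mm above the base's top.
- stand: The light base, fixed: a cream box 280 (its x) x 200 (its y) x 50 mm high, flat smooth top with a white lit disc. Origin under its centre, on the bench; x points to the back, away from the robot (yaw up to 0.3 rad), z up. Black knob sticking out 14 mm at the front. Steel pole at x = 115 mm, y = 0, 20 mm thick, its top 240 mm above the bench.
- pin_left (a point): Stop pin on the base's +y side: fixed upright polished steel, 8 mm in diameter, 13 mm tall; the point is on its axis, 6.5 mm above the base's top, at x = 24.1, y = 24 mm of the base. The dish is home when its side rests against both pins: its centre is then 34 mm from each pin's axis, at x = 0, y = 0 of the base.
- pin_right (a point): Stop pin on the base's -y side, like the other, at x = 24.1, y = -24 mm of the base.
- focal_mark (a point): The red collar clamped round the pole: 36 mm in diameter, 12 mm high, black thumb screw at its back. The point is on the pole's axis at half the collar's height: the height at which the lens's centre must be held, 78 to 128 mm above the base's top (differs each time).
- lens_center (a point): The hand lens: glass in a round black rim 76 mm in diameter, 12 mm thick, and a blue handle; ~140 g, centre of mass 35 mm from the glass towards the handle. The point is the centre of the glass; z is its optical axis (up), x points from handle to glass. It starts propped, rim on its case's near edge, handle's end on the bench towards the robot: 12 degrees off level, the point 39 mm above the bench.
- lens_handle (a point): Where to grip the lens: on the handle's axis, at -75 mm along the lens's x. The handle is a flat-sided bar 20 mm wide (lens y) and 18 mm thick (lens z), from 47 to 145 mm behind the lens's centre. The point is 23 mm above the bench at the start. Same axes as the lens.
- case: The lens's dark blue case, shut and fixed, 90 mm (its x) by 115 mm (its y) by 35 mm high, with the rim of the lens on its near edge; origin at the centre of its underside.
- spare_dish: Bystander: another dish of the same size, with green filling, on the bench between the base and the lens case; origin under its centre.
- tip_box: Bystander: yellow box of pipette tips, 85 x 122 x 47 mm, at the back; origin under its centre.
- reagent: Bystander: glass bottle with a blue cap, 68 mm in diameter, 135 mm tall, at the right; origin under its centre.
- timer: Bystander: round red timer, 66 mm in diameter, 34 mm tall, at the left; origin under its centre.
- marker: Bystander: white and blue marker pen, 135 mm long along its x, 15 mm thick, near the middle of the bench in front of the robot; origin under its middle.
- tube_rack: Bystander: blue rack of small tubes, 70 x 150 x 56 mm, at the left; origin under its centre.
- forceps: Bystander: steel forceps lying flat, 125 mm long along x, 6 mm thick, at the right; origin under their middle.
There are look-alikes about, which are no part of the job. What is shaped like the part that bears dish_center but blue or purple is not meant.

How it is judged:
By the outcome, as a careful person would: the job done as asked, in the order asked, and still so for the second after the job is handed in, while the arm keeps its last pose, push and grip.
It also fails if it takes over 54 s, if anything falls off the work surface, if the arm or the gripper's body presses on something with over 40 N, if the wrist force passes 120 N, or if a joint passes its speed limit or range.

## Working session

There is one attempt and no reset: what is moved stays moved. The work goes in short steps, each a Python script; the robot and the scene stay as the last script left them, time stands still between calls to the robot, and variables do not carry over. Pictures are saved under pics/ and viewed, at most 10 in all, crops included, and the job is handed in when it is done.

```bash
ls; mkdir -p pics
python3 - <<'E'
from cell import manip,cams
import cv2,numpy as np
for n in("top","side"):
    c=cams.capture(n); cv2.imwrite(f"pics/{n}0.png",c["image"]); np.savez(f"{n}0.npz",**c)
    print(n,c["position"],c["orientation"],c["intrinsics"].tolist())
print(manip.state())
E
```

```text
pics
top [4.85359834e-01 2.74167679e-04 1.44154981e+00] [-2.17912635  2.18141258 -0.09025078] [[523.94033519167, 0.0, 314.46532597163707], [0.0, 523.94033519167, 237.55318504358473], [0.0, 0.0, 1.0]]
side [0.29631476 1.06402534 0.91592375] [-0.36781977  2.68547904 -1.35079293] [[464.2952674438237, 0.0, 313.5594916725023], [0.0, 464.2952674438237, 243.30801836513746], [0.0, 0.0, 1.0]]
{'clock': 0.1, 'joint_pos': array([ 1.08608437e+00,  2.64667773e-01,  1.60517143e+00, -1.85649780e-05,
        1.27369098e+00, -3.68906113e-02]), 'joint_velocities': array([-0.00170435,  0.00014209, -0.00100622, -0.00019833,  0.00109201,
        0.00059355]), 'tau': array([ 4.06846475e-04, -5.03619826e+01, -3.58070040e+01,  7.31334602e-02,
        2.33741716e-02, -2.30110527e-05]), 'tool_pos': array([0.29199507, 0.6079016 , 0.23755491]), 'tcp_rot': array([-6.97457142e-01, -3.06269785e+00,  2.94728263e-03]), 'contact_force': array([ 0.17631311, -0.82349924,  0.22825354]), 'moment': array([ 0.00254637,  0.06181226, -0.01126806]), 'grasp_force': 0.0, 'gripper_width': 0.08801661738040036}
```

View pics/top0.png

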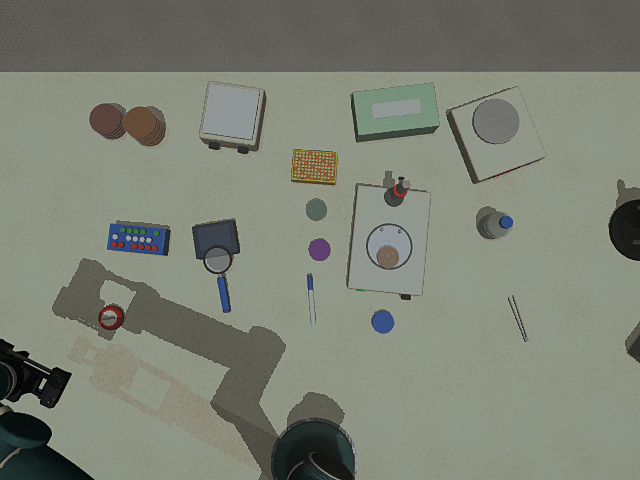

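View pics/side0.png

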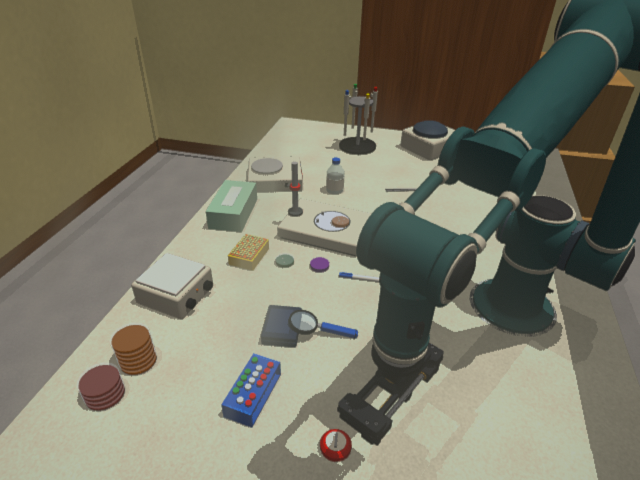

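```bash
cat > h.py <<'E'
import numpy as np,cv2
from scipy.spatial.transform import Rotation as R
def load(n): return dict(np.load(n))
def ray(c,uv):
    uv=np.atleast_2d(np.asarray(uv,float)); K=c["intrinsics"]
    d=np.c_[(uv[:,0]-K[0,2])/K[0,0],(uv[:,1]-K[1,2])/K[1,1],np.ones(len(uv))]
    return R.from_rotvec(c["orientation"]).apply(d)
def onplane(c,uv,z):
    d=ray(c,uv); return c["position"]+d*((z-c["position"][2])/d[:,2])[:,None]
def proj(c,P):
    q=R.from_rotvec(c["orientation"]).inv().apply(np.atleast_2d(P)-c["position"])
    return (q/q[:,2:])@c["intrinsics"].T
def cloud(c):
    v,u=np.mgrid[:480,:640]; d=ray(c,np.c_[u.ravel(),v.ravel()])
    return (c["position"]+d*c["z_map"].ravel()[:,None]).reshape(480,640,3)
def tri(c1,u1,c2,u2):
    d1,d2=ray(c1,u1)[0],ray(c2,u2)[0]
    s=np.linalg.lstsq(np.c_[d1,-d2],c2["position"]-c1["position"],rcond=None)[0]
    a,b=c1["position"]+s[0]*d1,c2["position"]+s[1]*d2
    return (a+b)/2,np.linalg.norm(a-b)
def hsv(c): return cv2.cvtColor(c["image"],cv2.COLOR_BGR2HSV)
def box(m,u0,u1,v0,v1):
    o=np.zeros_like(m); o[v0:v1,u0:u1]=m[v0:v1,u0:u1]; return o
def cen(m):
    v,u=np.nonzero(m); return np.array([u.mean(),v.mean()]),len(u)
E
python3 - <<'E'
from h import *
t,s=load("top0.npz"),load("side0.npz")
P=cloud(t); H=P[...,2]
print("bench z",np.median(H[380:420,400:550]), "side",np.median(cloud(s)[400:440,450:540,2]))
m=box(((H>.04)&(H<.058)).astype(np.uint8),340,440,170,305)
m=cv2.morphologyEx(m,cv2.MORPH_CLOSE,np.ones((15,15))); m=cv2.morphologyEx(m,cv2.MORPH_OPEN,np.ones((9,9)))
v,u=np.nonzero(m); X=onplane(t,np.c_[u,v],.05)[:,:2]
r=cv2.minAreaRect(X.astype(np.float32)*1000); print("stand",r, "mean",X.mean(0))
for n,c,b in(("top",t,(380,415,175,215)),("side",s,(280,315,175,205))):
    h=hsv(c); m=box((((h[...,0]<8)|(h[...,0]>172))&(h[...,1]>130)&(h[...,2]>60)).astype(np.uint8),*b); print(n,"red",cen(m),cv2.boundingRect(m))
a=cv2.resize(t["image"][175:305,340:440],None,fx=4,fy=4,interpolation=cv2.INTER_CUBIC)
b=cv2.resize(s["image"][150:260,270:370],None,fx=4,fy=4,interpolation=cv2.INTER_CUBIC)
o=np.zeros((520,800,3),np.uint8); o[:,:400]=a; o[:440,400:]=b; cv2.imwrite("pics/c1.png",o)
E
```

```text
bench z -0.00016998331674022982 side -0.0008503980664474886
stand ((592.3876953125, -199.8184356689453), (199.5629119873047, 281.8655090332031), 83.99016571044922) mean [ 0.59248648 -0.19999818]
top red (array([398.54054054, 191.58108108]), 74) (393, 183, 14, 15)
side red (array([295.08333333, 185.83333333]), 24) (290, 183, 10, 5)
```

View pics/c1.png

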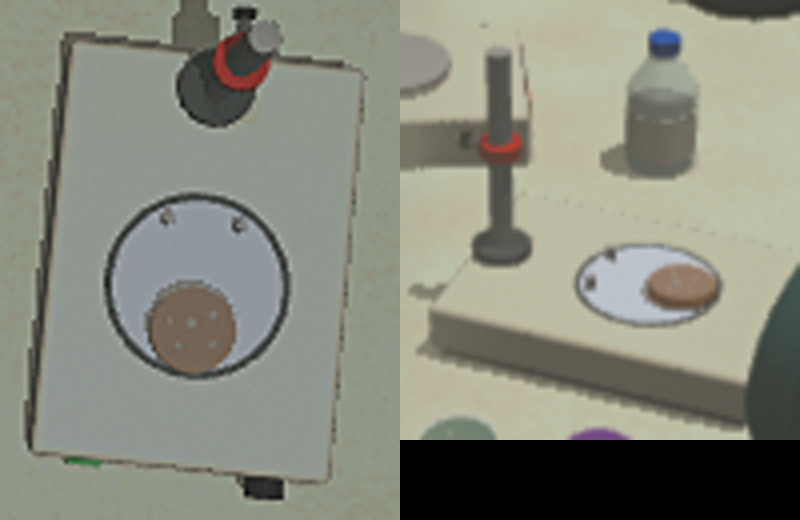

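```bash
cat > m.py <<'E'
from h import *
t,s=load("top0.npz"),load("side0.npz")
pins=onplane(t,[[381.75,229.25],[399.75,231.25]],.0600); d=pins[0]-pins[1]
print("pins",pins.round(4).tolist(),"sep",np.linalg.norm(d),"yaw",np.arctan2(-d[0],d[1]))
# ring/white disc centre
h=hsv(t); yaw=-.105
def st(x,y,z=0): c,q=np.cos(yaw),np.sin(yaw); return np.array([.5925+c*x-q*y,-.2+q*x+c*y,z])
print("pred pins",st(.0241,.024),st(.0241,-.024), "pin mid",pins.mean(0)-st(.0241,0))
for dz in(.05,.063): print("proj pin",dz,proj(t,[st(.0241,.024,dz),st(.0241,-.024,dz)])[:,:2].round(1).tolist())
am=box(((h[...,0]>5)&(h[...,0]<22)&(h[...,1]>75)).astype(np.uint8),360,415,235,280)
c,n=cen(am); D=onplane(t,c,.065)[0]; print("dish",c,n,cv2.boundingRect(am),D,"diam",2*np.sqrt(n/np.pi)*(1.4415-.065)/523.9)
c,q=np.cos(yaw),np.sin(yaw); e=D[:2]-[.5925,-.2]; print("dish in stand",c*e[0]+q*e[1],-q*e[0]+c*e[1])
# collar
for nme,cc,b in(("top",t,(385,412,178,202)),("side",s,(284,308,176,196))):
    I=cc["image"].astype(float); red=np.clip(I[...,2]-np.maximum(I[...,0],I[...,1])-15,0,None)
    r=box(red,*b); print(nme,np.array2string(r[b[2]:b[3],b[0]:b[1]].astype(int),max_line_width=200))
A=st(.115,0)
for z in np.arange(.12,.185,.005): print(round(z,3),proj(s,A+[0,0,z])[0,:2].round(2),proj(t,A+[0,0,z])[0,:2].round(2))
print("poletop pred",proj(s,A+[0,0,.24])[0,:2],proj(t,A+[0,0,.24])[0,:2])
# lens
hm=box(((h[...,0]>100)&(h[...,0]<125)&(h[...,1]>150)&(h[...,2]>90)).astype(np.uint8),205,240,268,318)
c,n=cen(hm); v,u=np.nonzero(hm); print("handle",c,n,cv2.boundingRect(hm)); X=onplane(t,np.c_[u,v],.028)[:,:2]
rr=cv2.minAreaRect((X*1000).astype(np.float32)); print(rr,"mean",X.mean(0)); l=cv2.fitLine((X*1000).astype(np.float32),cv2.DIST_L2,0,.01,.01).ravel(); print(l,np.arctan2(l[1],l[0]))
k=np.array([0]);
E
python3 m.py
python3 - <<'E'
from h import *
t,s=load("top0.npz"),load("side0.npz")
a=cv2.resize(t["image"][210:320,180:250],None,fx=5,fy=5,interpolation=cv2.INTER_CUBIC)
b=cv2.resize(s["image"][290:350,255:365],None,fx=4,fy=4,interpolation=cv2.INTER_CUBIC)
o=np.zeros((550,790,3),np.uint8); o[:,:350]=a; o[:240,350:]=b; cv2.imwrite("pics/c2.png",o)
E
```

```text
pins [[0.6203, -0.1796, 0.06], [0.6149, -0.2273, 0.06]] sep 0.04792395664016654 yaw -0.11226839884110391
pred pins [ 0.61898264 -0.17865803  0.        ] [ 0.6139519  -0.22639367  0.        ] pin mid [ 0.00110686 -0.00092381  0.06      ]
proj pin 0.05 [[380.9, 230.1], [398.8, 232.0]]
proj pin 0.063 [[381.5, 229.6], [399.6, 231.5]]
dish [392.15789474 260.63157895] 19 (378, 251, 21, 17) [ 0.53692108 -0.20537541  0.065     ] diam 0.012922890876631437
dish in stand -0.05470944027444205 -0.011170875535868416
top [[ 0  0  0  0  0  0  0  0  0  0  0  0  0  0  0  0  0  0  0  0  0  0  0  0  0  0  0]
 [ 0  0  0  0  0  0  0  0  0  0  0  0  0  0  0  0  0  0  0  0  0  0  0  0  0  0  0]
 [ 0  0  0  0  0  0  0  0  0  0  0  0  0  0  0  0  0  0  0  0  0  0  0  0  0  0  0]
 [ 0  0  0  0  0  0  0  0  0  0  0  0  0  0  0  0  0  0  0  0  0  0  0  0  0  0  0]
 [ 0  0  0  0  0  0  0  0  0  0  0  0  0  0  0  0  0  0  0  0  0  0  0  0  0  0  0]
 [ 0  0  0  0  0  0  0  0  0  0  0  0  0 12 14 27  0  0  0  0  0  0  0  0  0  0  0]
 [ 0  0  0  0  0  0  0  0  0  0  0 10 29 34 38  6  0  0  0  0  0  0  0  0  0  0  0]

[... 3528 characters left out ...]
.135 [294.32 191.02] [398.05 192.14]
0.14 [294.3  189.71] [398.37 191.8 ]
0.145 [294.27 188.39] [398.69 191.47]
0.15 [294.25 187.07] [399.02 191.13]
0.155 [294.22 185.74] [399.34 190.78]
0.16 [294.2  184.41] [399.67 190.44]
0.165 [294.17 183.07] [400.   190.09]
0.17 [294.14 181.72] [400.34 189.74]
0.175 [294.12 180.37] [400.67 189.39]
0.18 [294.09 179.02] [401.01 189.03]
poletop pred [293.7692217  162.33674895] [405.29641053 184.53864159]
handle [223.0875576  294.10599078] 217 (217, 278, 13, 35)
((447.915283203125, 243.59535217285156), (92.37114715576172, 17.523406982421875), 11.296268463134766) mean [0.44904313 0.2439324 ]
[9.7952676e-01 2.0131406e-01 4.4904312e+02 2.4393240e+02] 0.20269927
```

View pics/c2.png

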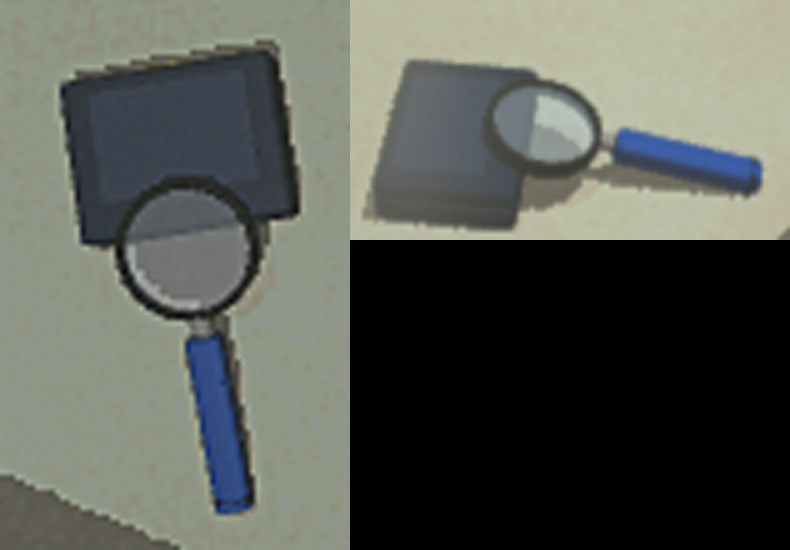

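Run:
```python
from h import *
from cell import manip,inverse_kinematics as ik
t,s=load("top0.npz"),load("side0.npz")
h=hsv(t); print(h[257,383:393].tolist(),h[245,388].tolist())
m=box(((h[...,0]<20)&(h[...,1]>55)).astype(np.uint8),370,410,240,272); c,n=cen(m)
(cx,cy),r=cv2.minEnclosingCircle(cv2.findNonZero(m)); D=onplane(t,[cx,cy],.065)[0]; print(c,n,(cx,cy),r,D,"r mm",r*(1.4415-.065)/523.9)
yaw=-.108; Rz=R.from_euler('z',yaw); print("in stand",Rz.inv().apply(D-[.5928,-.2003,.05]))
# white disc centre via dark ring
g=h[...,2]; 
# collar depth
P,Q=cloud(t),cloud(s)
print("collar top z",P[191:197,393:404,2].round(3)); print("side collar z",Q[182:191,290:301,2].round(3))
L=onplane(t,[[217.4,259.2]],.043)[0]; print("lens",L, "dist to handle mean",L[:2]-[.449,.2439],np.linalg.norm(L[:2]-[.449,.2439]),"exp .094")
def down(yaw,flip,tilt=0):
    M=R.from_euler('z',yaw)*R.from_euler('y',-tilt)*R.from_matrix(np.diag([1,-1,-1.]))
    if flip: M=M*R.from_euler('z',np.pi)
    return M
for f in(0,1):
    for p,o in(([.48,-.19,.055],down(-.108,f)),([.469,.248,.007],down(.203,f,np.radians(12))),([.518,-.192,.139],down(-.108,f))): print(f,ik(p,o.as_rotvec()))
```

```text
[[15, 67, 115], [14, 66, 116], [15, 69, 115], [14, 68, 116], [14, 66, 116], [15, 68, 116], [14, 69, 115], [14, 66, 116], [14, 64, 116], [13, 64, 115]] [25, 13, 115]
[387.65861027 257.14803625] 331 (387.6463317871094, 257.2317199707031) 10.717460632324219 [ 0.5458673  -0.19363308  0.065     ] r mm 0.028159161214724737
in stand [-0.04737789  0.00156919  0.015     ]
collar top z [[0.157 0.158 0.16  0.157 0.165 0.178 0.185 0.193 0.194 0.192 0.201]
 [0.153 0.157 0.16  0.157 0.162 1.442 0.175 0.178 0.184 0.178 0.179]
 [0.15  0.162 0.159 0.156 0.16  0.162 0.167 0.176 0.165 0.168 0.156]
 [0.102 0.153 0.154 0.159 0.159 0.159 1.442 0.16  0.155 0.162 0.166]
 [0.106 0.152 0.154 0.159 0.158 0.154 0.161 0.157 0.157 0.162 0.156]
 [0.095 0.104 0.148 0.156 0.162 0.161 0.161 0.158 0.158 0.157 0.156]]
side collar z [[0.04  0.046 0.172 0.173 0.175 0.173 0.171 0.173 0.043 0.046 0.042]
 [0.039 0.157 0.168 0.166 0.171 0.169 0.171 0.171 0.16  0.036 0.038]
 [0.158 0.158 0.165 0.167 0.166 0.166 0.166 0.165 0.155 0.156 0.028]
 [0.157 0.159 0.158 0.162 0.164 0.161 0.162 0.16  0.157 0.156 0.03 ]
 [0.159 0.16  0.
[... 273 characters left out ...]
 0.148 0.147 0.147 0.148 0.148 0.148 0.008 0.004 0.004]]
lens [0.5420552  0.25773058 0.043     ] dist to handle mean [0.0930552  0.01383058] 0.09407739352352759 exp .094
0 [-4.25161711e-01  1.57715029e-01  2.10465267e+00 -4.44089210e-16
  8.79224954e-01  1.25363462e+00]
0 [ 0.47534525  0.15703912  2.24087501 -0.10820726  0.54434153  1.93013596]
0 [-4.00045317e-01  1.18053778e-01  1.96951292e+00 -4.44089210e-16
  1.05402596e+00  1.27875101e+00]
1 [-4.25161711e-01  1.57715029e-01  2.10465267e+00 -4.44089210e-16
  8.79224954e-01 -1.88795804e+00]
1 [ 0.47534525  0.15703912  2.24087501 -0.10820726  0.54434153 -1.2114567 ]
1 [-0.40004532  0.11805378  1.96951292  0.          1.05402596 -1.86284164]
```

```bash
cat >> h.py <<'E'
YAW=-.108; S0=np.array([.5928,-.2003,0])
def st(x,y,z): return S0+R.from_euler('z',YAW).apply([x,y,z])
def down(yaw,tilt=0):
    return R.from_euler('z',yaw)*R.from_euler('y',-tilt)*R.from_matrix(np.diag([1,-1,-1.]))*R.from_euler('z',np.pi)
E
python3 - <<'E'
from h import *
from cell import manip
o=down(YAW).as_rotvec(); ck=lambda:manip.state()["clock"]
manip.set_gripper(0.0,10); print(ck())
manip.move_pose(st(-.100,.0015,.12),o); print(ck())
manip.move_linear(st(-.100,.0015,.0545),rate=.1); manip.dwell(.2)
q=manip.state(); F0=q["contact_force"]; np.save("F0.npy",F0); print(ck(),q["tool_pos"],q["gripper_width"],F0)
Rz=R.from_euler('z',YAW).inv()
manip.move_linear(st(-.062,.0010,.0545),rate=.05)
for x in np.arange(-.060,-.034,.002):
    manip.move_linear(st(x,.0005,.0545),rate=.03); q=manip.state(); f=Rz.apply(q["contact_force"]-F0)
    print(round(x,4),round(q["clock"],2),f.round(2),Rz.apply(q["tool_pos"]-S0).round(4))
    if f[0]<-5: break
E
```

```text
1.4
4.3167
5.325 [ 0.49427212 -0.18835655  0.05541105] 0.00024789019275421283 [-0.13665478  0.76420433  0.65135061]
-0.06 6.48 [ 1.31 -1.01 -0.66] [-0.0601  0.0005  0.0545]
-0.058 6.73 [ 0.38 -1.34 -0.75] [-0.0579  0.0004  0.0546]
-0.056 6.98 [ 0.72 -1.29 -0.37] [-0.0558  0.0005  0.0545]
-0.054 7.23 [ 0.39  0.01 -0.74] [-0.0538  0.0005  0.0545]
-0.052 7.48 [-0.3  -1.1  -0.35] [-0.0518  0.0005  0.0545]
-0.05 7.73 [ 0.89 -0.52  0.87] [-0.0498  0.0005  0.0545]
-0.048 7.98 [-0.07 -0.79 -0.48] [-0.0478  0.0005  0.0545]
-0.046 8.23 [-0.2  -0.59 -0.15] [-0.0458  0.0005  0.0545]
-0.044 8.48 [ 1.04 -0.92 -0.28] [-0.0438  0.0005  0.0545]
-0.042 8.73 [-4.93 -1.16  2.34] [-0.043   0.0005  0.0543]
-0.04 8.98 [-9.68 -1.56  6.47] [-0.0429  0.0005  0.0542]
```

Run:
```python
from h import *
from cell import manip,cams
manip.move_linear(st(-.055,.0005,.0545),rate=.1)
manip.move_linear(st(-.055,.0005,.09),rate=.15)
manip.move_linear(st(-.155,.0005,.12),rate=.25)
t=cams.capture("top"); s=cams.capture("side"); np.savez("top1.npz",**t); np.savez("side1.npz",**s)
h=hsv(t); m=box(((h[...,0]<20)&(h[...,1]>55)).astype(np.uint8),370,410,225,272); c,n=cen(m)
D=onplane(t,c,.065)[0]; print(c,n,"in stand",R.from_euler('z',YAW).inv().apply(D-S0),manip.state()["clock"])
print("pred home",proj(t,st(0,0,.065)))
a=cv2.resize(t["image"][175:305,340:440],None,fx=4,fy=4,interpolation=cv2.INTER_CUBIC)
b=cv2.resize(s["image"][190:260,290:380],None,fx=4,fy=4,interpolation=cv2.INTER_CUBIC)
o=np.zeros((520,800,3),np.uint8); o[:,:400]=a; o[:280,400:760]=b; cv2.imwrite("pics/c3.png",o)
```

```text
[388.69486405 239.90332326] 331 in stand [-0.00160662  0.00317824  0.065     ] 10.3333
pred home [[389.95314668 239.42743281   1.        ]]
```

View pics/c3.png

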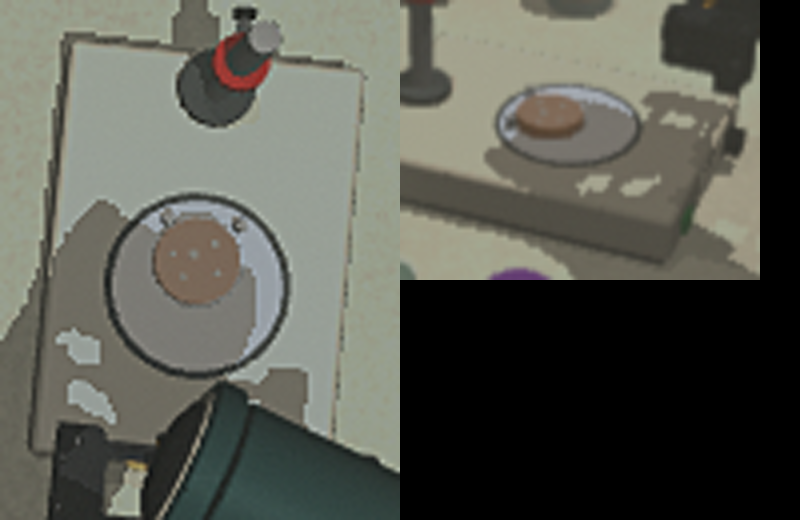

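```bash
cat > push.py <<'E'
from h import *
from cell import manip,cams
Rz=R.from_euler('z',YAW).inv()
def push(ang,C,start,end,lim):
    d=np.array([np.cos(ang),np.sin(ang)]); at=lambda r,z:st(*(np.array(C)-d*r),z)
    o=down(YAW+ang).as_rotvec()
    manip.move_pose(at(start,.10),o); manip.move_linear(at(start,.0545),rate=.12); manip.dwell(.15)
    F0=manip.state()["contact_force"]; hit=0
    for r in np.arange(start-.005,end,-.001):
        manip.move_linear(at(r,.0545),rate=.025); q=manip.state(); f=Rz.apply(q["contact_force"]-F0); fa=-f[:2]@d
        if fa>2.5: print(round(r,4),f.round(2),Rz.apply(q["tool_pos"]-S0).round(4))
        if fa>lim: hit=1; break
    manip.move_linear(at(start,.0545),rate=.1); manip.move_linear(at(start,.09),rate=.2)
    print("hit",hit,manip.state()["clock"])
def look(k):
    manip.move_linear(st(-.155,.0005,.12),rate=.3)
    t=cams.capture("top"); np.savez(f"top{k}.npz",**t)
    h=hsv(t); m=box(((h[...,0]<20)&(h[...,1]>55)).astype(np.uint8),370,410,225,272); c,n=cen(m)
    print(c,n,"in stand",Rz.apply(onplane(t,c,.065)[0]-S0),manip.state()["clock"])
E
python3 - <<'E'
from push import *
push(np.radians(-35),[-.0028,.0032],.052,.030,6)
look(2)
t=load("top2.npz"); cv2.imwrite("pics/c4.png",cv2.resize(t["image"][215:285,360:430],None,fx=8,fy=8,interpolation=cv2.INTER_CUBIC))
E
```

```text
0.035 [-3.98  3.75  2.09] [-0.0321  0.0237  0.0544]
0.034 [-4.95  4.61  3.93] [-0.032   0.0235  0.0543]
hit 1 16.0083
[389.73413897 239.11480363] 331 in stand [0.00076122 0.0006526  0.065     ] 16.6
```

View pics/c4.png

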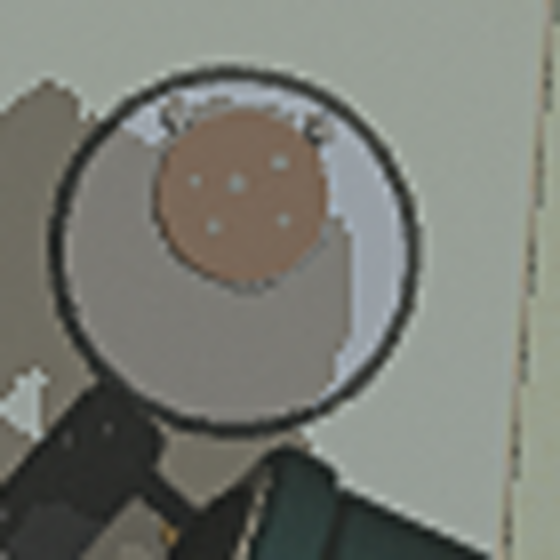

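Run:
```python
from push import *
push(np.radians(35),[0,0],.048,.030,6)
look(3)
from h import *
t=load("top0.npz"); h=hsv(t)
hm=box(((h[...,0]>100)&(h[...,0]<125)&(h[...,1]>150)&(h[...,2]>90)).astype(np.uint8),205,240,268,318)
v,u=np.nonzero(hm); X=onplane(t,np.c_[u,v],.028)
for _ in range(3):
    z=.028+(X[:,0]-.449)*np.tan(np.radians(12)); d=ray(t,np.c_[u,v]); X=t["position"]+d*((z-t["position"][2])/d[:,2])[:,None]
l=cv2.fitLine((X[:,:2]*1000).astype(np.float32),cv2.DIST_L2,0,.01,.01).ravel(); print(l,np.arctan2(l[1],l[0]))
```

```text
0.041 [-4.99 -2.02  3.52] [-0.0342 -0.0239  0.0544]
0.04 [-6.36 -4.93  4.24] [-0.034  -0.0238  0.0544]
hit 1 20.0667
[389.69512195 239.18902439] 328 in stand [0.00055487 0.00073622 0.065     ] 20.675
[9.8646134e-01 1.6399388e-01 4.4894550e+02 2.4391518e+02] 0.164738
```

Run:
```python
from h import *
from cell import manip,cams
T=np.radians(12); yl=.158
M=down(yl,T); lz=R.from_euler('z',yl)*R.from_euler('y',-T); lz=lz.apply([0,0,1])
g=np.array([.4692,.2472,.023])+.003*lz; tcp=g-.019*lz; print("tcp",tcp,lz)
p=manip.state()["tool_pos"]; manip.move_linear(p+[0,0,.05],rate=.3)
manip.set_gripper(.07,10)
manip.move_pose(tcp+.08*lz,M.as_rotvec()); print(manip.state()["clock"])
manip.move_linear(tcp,rate=.12); manip.dwell(.1)
F0=manip.state()["contact_force"]
manip.set_gripper(0.0,40); manip.dwell(.2); q=manip.state(); print(q["clock"],q["gripper_width"],q["grasp_force"],(q["contact_force"]-F0).round(2))
manip.move_linear(tcp+[0,0,.10],rate=.12); q=manip.state(); print(q["clock"],q["gripper_width"],q["grasp_force"],(q["contact_force"]-F0).round(2))
for n in("top","side"): np.savez(n+"4.npz",**cams.capture(n))
a=load("top4.npz")["image"][200:330,150:300]; b=load("side4.npz")["image"][240:360,240:400]
o=np.zeros((390,800,3),np.uint8); o[:,:390]=cv2.resize(a,(390,390)); o[:300,400:]=cv2.resize(b,(400,300)); cv2.imwrite("pics/c5.png",o)
```

```text
tcp [0.47248515 0.24772342 0.00734964] [-0.20532193 -0.03271354  0.9781476 ]
23.6917
25.625 0.019469485394495396 40.00000923871994 [ 0.63 -0.27 -0.12]
26.6083 0.019618452799588387 39.999952018260956 [ 0.68 -0.95 -1.75]
```

View pics/c5.png

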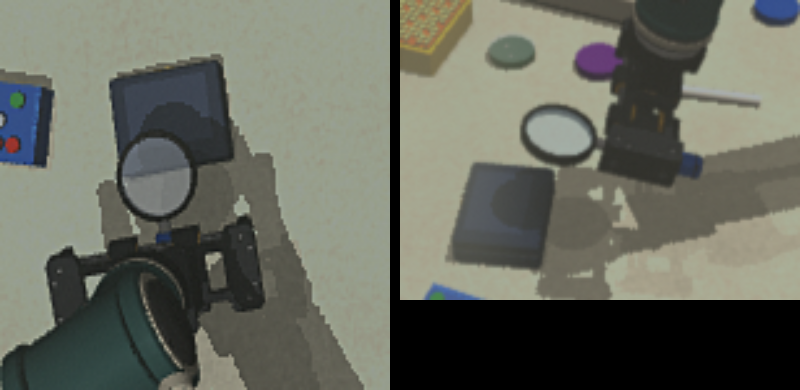

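Run:
```python
from h import *
from cell import manip,cams
o=down(YAW).as_rotvec(); g=lambda z:st(-.075,-.001,z-.016)
manip.move_pose(g(.19),o); manip.move_linear(g(.155),rate=.1); manip.dwell(.5)
q=manip.state(); print(q["clock"],q["tool_pos"],g(.155),q["gripper_width"])
for n in("top","side"): np.savez(n+"5.npz",**cams.capture(n))
t,s=load("top5.npz"),load("side5.npz")
print("pred lens top",proj(t,st(0,0,.155))[0],"side",proj(s,st(0,0,.155))[0])
a=t["image"][175:275,345:435]; b=s["image"][160:250,280:400]
o=np.zeros((600,800,3),np.uint8); o[:400,:360]=cv2.resize(a,(360,400),interpolation=cv2.INTER_CUBIC); o[:330,360:]=cv2.resize(b,(440,330),interpolation=cv2.INTER_CUBIC); cv2.imwrite("pics/c6.png",o)
```

```text
29.35 [ 0.51823455 -0.19334514  0.13926429] [ 0.51812918 -0.19320991  0.139     ] 0.019350787304027797
pred lens top [395.23665655 236.58047676   1.        ] side [326.97473954 192.38980846   1.        ]
```

View pics/c6.png

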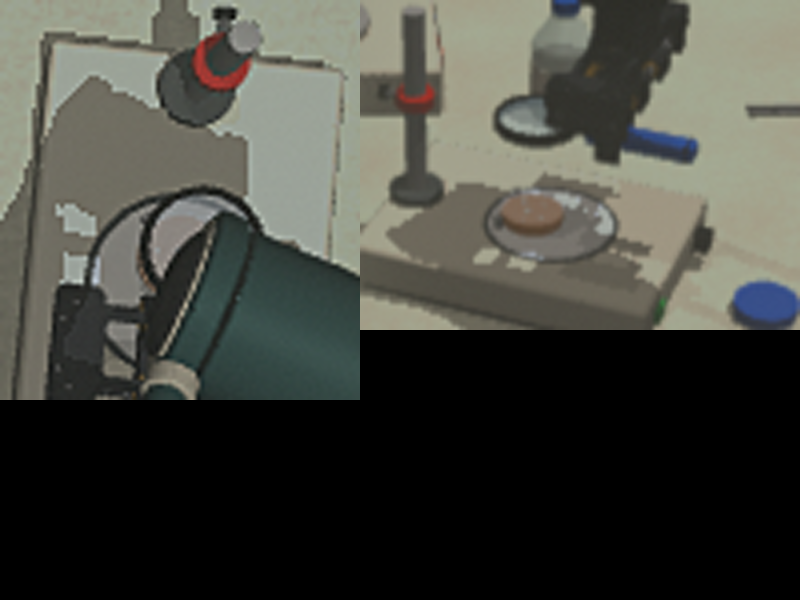

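```bash
cat > lens.py <<'E'
from h import *
from scipy.optimize import least_squares
def measure(t,s):
    Rz=R.from_euler('z',YAW).inv(); out={}
    for n,c in(("top",t),("side",s)):
        P=Rz.apply(cloud(c).reshape(-1,3)-S0).reshape(480,640,3); V=c["image"].max(2)
        r=np.hypot(P[...,0],P[...,1]); m=(V<75)&(P[...,2]>.140)&(P[...,2]<.175)&(r>.025)&(r<.045)&(P[...,0]>-.030)
        Q=P[m]; 
        f=lambda p:p[0]+p[1]*Q[:,0]+p[2]*Q[:,1]-Q[:,2]
        a=least_squares(f,[.155,0,0],loss="soft_l1",f_scale=.002); 
        cc=least_squares(lambda p:np.hypot(Q[:,0]-p[0],Q[:,1]-p[1])-p[2],[0,0,.036],loss="soft_l1",f_scale=.002)
        print(n,m.sum(),"z,tilts deg",a.x[0].round(4),np.degrees(a.x[1:]).round(2),"circle",cc.x.round(4))
        out[n]=m
    return out
if __name__=="__main__":
    t,s=load("top5.npz"),load("side5.npz"); 
    from cell import cams
    ts=[cams.capture("top") for _ in range(4)]; ss=[cams.capture("side") for _ in range(4)]
    for c,l in((t,ts),(s,ss)): c["z_map"]=np.median([q["z_map"] for q in l],0); c["image"]=np.mean([q["image"] for q in l],0).astype(np.uint8)
    np.savez("top6.npz",**t); np.savez("side6.npz",**s)
    m=measure(t,s)
    tiles=[]
    for c,mm,(u,v) in((t,m["top"],(370,210)),(s,m["side"],(300,170))):
        I=c["image"][v:v+50,u:u+50]; J=I.copy(); J[mm[v:v+50,u:u+50]]=(0,255,255)
        tiles.append(np.hstack([cv2.resize(k,(400,300) if 0 else (300,300),interpolation=cv2.INTER_NEAREST) for k in(I,J)]))
    cv2.imwrite("pics/c7.png",np.vstack(tiles))
E
python3 lens.py
```

```text
top 106 z,tilts deg 0.1608 [0.4  0.99] circle [-0.0011  0.0009  0.036 ]
side 63 z,tilts deg 0.1585 [ 1.73 -2.41] circle [-0.0029  0.0027  0.0349]
```

View pics/c7.png

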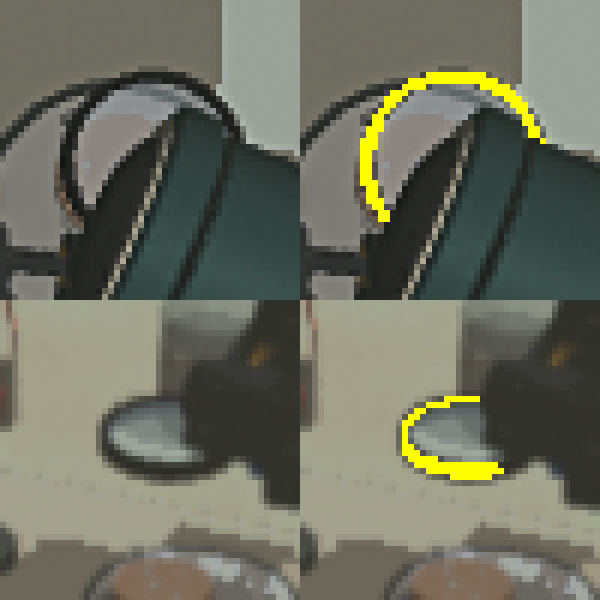

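Run:
```python
from lens import *
from cell import manip,cams
t=load("top6.npz"); I=t["image"].astype(int); red=I[...,2]-np.maximum(I[...,0],I[...,1])
P=R.from_euler('z',YAW).inv().apply(cloud(t).reshape(-1,3)-S0).reshape(480,640,3)
r=np.hypot(P[...,0]-.115,P[...,1]); m=(red>70)&(r<.0165)&(P[...,2]>.13)
print("collar top face z",m.sum(),np.median(P[m][:,2]),P[m][:,2].std())
manip.move_linear(manip.state()["tool_pos"]+R.from_euler('z',YAW).apply([.0016,-.0001,-.0002]),rate=.02); manip.dwell(.3)
ts=[cams.capture("top") for _ in range(4)]; s=cams.capture("side")
t["z_map"]=np.median([q["z_map"] for q in ts],0); t["image"]=np.mean([q["image"] for q in ts],0).astype(np.uint8)
measure(t,s); q=manip.state(); print(q["clock"],q["tool_pos"],q["grasp_force"],abs(q["joint_velocities"]).max())
h=hsv(s); a=load("side5.npz")
```

```text
collar top face z 51 0.15873793258836355 0.0013207435635906007
top 105 z,tilts deg 0.1602 [1.89 0.59] circle [0.0007 0.0011 0.0357]
side 67 z,tilts deg 0.1577 [ 2.51 -0.56] circle [-0.001   0.0022  0.0354]
30.65 [ 0.5196746  -0.19345533  0.13878982] 39.999874122440815 0.0012514152864091161
```

Run:
```python
from lens import *
from cell import manip,cams
manip.move_linear(manip.state()["tool_pos"]+[0,0,-.0008],rate=.02); manip.dwell(.3)
s=cams.capture("side"); Rz=R.from_euler('z',YAW).inv(); h=hsv(s)
m=box(((h[...,0]>105)&(h[...,0]<128)&(h[...,1]>120)).astype(np.uint8),340,385,190,210)
o=Rz.apply(s["position"]-S0)
def hit(uv,y): d=Rz.apply(ray(s,uv)); return o+d*((y-o[1])/d[:,1])[:,None]
v,u=np.nonzero(m); print(cv2.boundingRect(m),len(u)); V=h[...,2]
for c in range(u.min(),u.max()+1,3): k=v[u==c]; print(c,k.min(),k.max(),V[k.min():k.max()+1,c].tolist())
for c in range(u.min()+2,u.max()-2,3):
    k=v[u==c]; a=hit([[c,k.max()+.5]],.0105)[0]; b=hit([[c,k.min()-.5]],-.0095)[0]; print("bottom near edge",a.round(4),"top far edge",b.round(4))
ts=[cams.capture("top") for _ in range(8)]; t=ts[0]
t["z_map"]=np.median([q["z_map"] for q in ts],0); measure(t,s); print(manip.state()["clock"])
# collar by rays: bottom front and sides on plane y=0
print("rim-left row -> z", )
```

```text
(353, 195, 18, 6) 40
353 195 195 [117]
356 196 197 [131, 120]
359 196 198 [139, 130, 115]
362 197 199 [131, 130, 107]
365 198 199 [141, 134]
368 198 199 [133, 110]
bottom near edge [-0.0969  0.0105  0.1675] top far edge [-0.0912 -0.0095  0.1588]
bottom near edge [-0.1068  0.0105  0.1661] top far edge [-0.101  -0.0095  0.161 ]
bottom near edge [-0.1169  0.0105  0.1612] top far edge [-0.111  -0.0095  0.1596]
bottom near edge [-0.1265  0.0105  0.1634] top far edge [-0.1207 -0.0095  0.1618]
bottom near edge [-0.136   0.0105  0.1656] top far edge [-0.1306 -0.0095  0.1604]
top 104 z,tilts deg 0.16 [0.7 0.3] circle [0.0009 0.0012 0.0356]
side 67 z,tilts deg 0.1572 [ 1.52 -1.28] circle [-0.0016  0.0023  0.0353]
31.65
rim-left row -> z
```

Run:
```python
from cell import manip,order
manip.dwell(.5); q=manip.state(); print(q["clock"],q["tool_pos"],q["grasp_force"]); print(order.close_job())
```

```text
32.15 [ 0.51968652 -0.19344024  0.13800037] 39.999933801591396
the job is handed in; nothing more can be done
None
```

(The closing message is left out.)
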